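Find the box with the brass pattern weight by feel and slide it to the rail

TASK

Of the three identical boxes on the costume bench, one holds a heavy brass pattern weight and the other two hold next to nothing. Find the heavy one by lifting the handle end of a box slightly, the other end staying on the table, and setting it gently down again; then slide the heavy box along the table until its plain end, opposite the handle, is flush against the wooden rail. Leave the two light boxes where they stand, and do not disturb the other things on the bench.

Things in the scene. Friction and masses are not known exactly. Their poses are not given: they have to be found in the camera images.
- rail: fixed straight wooden stop rail between the robot and the boxes, 700 mm long along its y, 22 mm thick, 45 mm high; origin on the table at the middle of its front face (the face towards the boxes, away from the robot), its x points at right angles into that face, towards the robot, z up. Boxes stand 50 to 105 mm short of it, turned up to about 0.2 rad from square to it
- box_a: closed plywood box with a thin dark band, one of three alike, 130 mm long (x), 85 wide (y), 70 high; origin: centre of its underside, z up. Its -x end (away from the robot) has a bar handle; its +x end faces rail and robot. The weight acts at its middle. One box (any of the three, redrawn each time) weighs 0.74 to 0.96 kg; the other two 0.25 to 0.33 kg
- box_a_bar (a point): middle of box_a's handle, on the axis of a level round steel bar, 10 mm thick, 70 mm long along the box's y, on two 8 mm arms at its ends; 35 mm out from the box's end, 50 mm above its underside, open below and behind; axes as the box's. Lifting straight up here takes 2.9 to 3.7 N for the heavy box, 1.0 to 1.3 N for another; a push towards the rail adds to it
- box_a_back (a point): middle of box_a's flat plain end (+x side, without handle, facing the rail and the robot), 35 mm above its underside
- box_b: closed plywood box with a thin dark band, one of three alike, 130 mm long (x), 85 wide (y), 70 high; origin: centre of its underside, z up. Its -x end (away from the robot) has a bar handle; its +x end faces rail and robot. The weight acts at its middle. One box (any of the three, redrawn each time) weighs 0.74 to 0.96 kg; the other two 0.25 to 0.33 kg
- box_b_bar (a point): middle of box_b's handle, on the axis of a level round steel bar, 10 mm thick, 70 mm long along the box's y, on two 8 mm arms at its ends; 35 mm out from the box's end, 50 mm above its underside, open below and behind; axes as the box's. Lifting straight up here takes 2.9 to 3.7 N for the heavy box, 1.0 to 1.3 N for another; a push towards the rail adds to it
- box_b_back (a point): middle of box_b's flat plain end (+x side, without handle, facing the rail and the robot), 35 mm above its underside
- box_c: closed plywood box with a thin dark band, one of three alike, 130 mm long (x), 85 wide (y), 70 high; origin: centre of its underside, z up. Its -x end (away from the robot) has a bar handle; its +x end faces rail and robot. The weight acts at its middle. One box (any of the three, redrawn each time) weighs 0.74 to 0.96 kg; the other two 0.25 to 0.33 kg
- box_c_bar (a point): middle of box_c's handle, on the axis of a level round steel bar, 10 mm thick, 70 mm long along the box's y, on two 8 mm arms at its ends; 35 mm out from the box's end, 50 mm above its underside, open below and behind; axes as the box's. Lifting straight up here takes 2.9 to 3.7 N for the heavy box, 1.0 to 1.3 N for another; a push towards the rail adds to it
- box_c_back (a point): middle of box_c's flat plain end (+x side, without handle, facing the rail and the robot), 35 mm above its underside
- spool_1: thread spool, 34 mm across, 40 mm high, standing between two boxes; origin at the centre of its underside; a bystander to be left alone
- glue: small glue bottle, 32 mm across, 75 mm high, standing between two boxes; origin at the centre of its underside; a bystander to be left alone
- spray: spray can, 52 mm across, 170 mm high, to the right of the boxes; origin at the centre of its underside; a bystander to be left alone
- tin: paint tin, 100 mm across, 90 mm high, to the left of the boxes; origin at the centre of its underside; a bystander to be left alone
- jar: open terracotta jar, 80 mm across, 100 mm high, at the far right; origin at the centre of its underside; a bystander to be left alone
- table: the bench: flat top at z = 0 under everything; fixed
There are look-alikes about, which are no part of the job. What is shaped like the box_b but red is not meant.

How it is judged:
On the way:
1. a box has one end lifted (tilted by more than 0.035 rad, about 6 mm at the bar) and held so for 0.2 s, before any box is slid to the rail (angle between any of box_a, box_b, box_c's own z axis and vertical above 0.035 rad and x of each of box_a_back, box_b_back, box_c_back in the frame of rail below -0.03 m), for 0.2 s.
At the end, for the whole second after the job is handed in: The heavy box (over 5.5 N on the table) has its plain end within 8 mm of the rail's front face, square within 0.09 rad, within the rail's length; the two light boxes are within 35 mm of where they began and 30 mm or more short of the rail; all stand flat, still and released (((contact force between box_a and table above 5.5 N and x of box_a_back in the frame of rail between -0.008 and 0.008 m and y of box_a_back in the frame of rail between -0.31 and 0.31 m and angle between the x axis of box_a and the x axis of rail, either way round below 0.09 rad) or (contact force between box_a and table below 5.5 N and distance of box_a from where it was at the start of the episode below 0.035 m and x of box_a_back in the frame of rail below -0.03 m)) and ((contact force between box_b and table above 5.5 N and x of box_b_back in the frame of rail between -0.008 and 0.008 m and y of box_b_back in the frame of rail between -0.31 and 0.31 m and angle between the x axis of box_b and the x axis of rail, either way round below 0.09 rad) or (contact force between box_b and table below 5.5 N and distance of box_b from where it was at the start of the episode below 0.035 m and x of box_b_back in the frame of rail below -0.03 m)) and ((contact force between box_c and table above 5.5 N and x of box_c_back in the frame of rail between -0.008 and 0.008 m and y of box_c_back in the frame of rail between -0.31 and 0.31 m and angle between the x axis of box_c and the x axis of rail, either way round below 0.09 rad) or (contact force between box_c and table below 5.5 N and distance of box_c from where it was at the start of the episode below 0.035 m and x of box_c_back in the frame of rail below -0.03 m)) and ((contact force between box_a and table above 5.5 N and x of box_a_back in the frame of rail between -0.008 and 0.008 m and y of box_a_back in the frame of rail between -0.31 and 0.31 m and angle between the x axis of box_a and the x axis of rail, either way round below 0.09 rad) or (contact force between box_b and table above 5.5 N and x of box_b_back in the frame of rail between -0.008 and 0.008 m and y of box_b_back in the frame of rail between -0.31 and 0.31 m and angle between the x axis of box_b and the x axis of rail, either way round below 0.09 rad) or (contact force between box_c and table above 5.5 N and x of box_c_back in the frame of rail between -0.008 and 0.008 m and y of box_c_back in the frame of rail between -0.31 and 0.31 m and angle between the x axis of box_c and the x axis of rail, either way round below 0.09 rad)) and angle between each of box_a, box_b, box_c's own z axis and vertical below 0.03 rad and linear speed of each of box_a, box_b, box_c below 0.01 m/s and height (world z) of each of box_a, box_b, box_c below 0.006 m); the robot touches nothing.
It fails at once if a box is tipped up by more than 0.4 rad (angle between any of box_a, box_b, box_c's own z axis and vertical above 0.4 rad).
It fails at once if a box is lifted off the table (the centre of its underside higher than 40 mm) (height (world z) of any of box_a, box_b, box_c above 0.04 m).
It fails at once if a bystander listed is moved by more than 30 mm or knocked over (distance of any of spool_1, glue, spray, tin, jar from where it was at the start of the episode above 0.03 m or angle between any of spool_1, glue, spray, tin, jar's own z axis and vertical above 0.5 rad).
It also fails if it takes over 67 s, if anything falls off the work surface, if the arm or the gripper's body presses on something with over 40 N, if the wrist force passes 120 N, or if a joint passes its speed limit or range.

ROBOT

A 7-joint arm with a two-finger parallel gripper is mounted at the origin on the work surface. World frame = base frame: x ahead of the robot, y to its left, z up, the work surface at z = 0. Lengths are in m, angles in rad, forces in N, time in s.
With the tool pointing down it reaches from about 0.425 to 0.975 m from the base axis. Payload 16.7 kg.
Tool frame: the origin (TCP) lies midway between the tips of the shut fingers; the grasp point (between the pads) lies 19 mm behind it; x points along the fingers, z is the direction in which the jaws open and shut, and the axes are right-handed (so a half turn about x gives the same grasp; the last joint's range is limited). The gripper opens to 85 mm and grips with 20 to 120 N. Pads are 22 mm wide; open, the fingers measure 114 mm over their backs; the gripper's body (76 mm by 85 mm) begins 54 mm behind the grasp point. The pads swing forward as they close: fully open they stand 13 mm farther back than shut.
Start: joints at [-1.363, 0.426, 0.074, 1.606, -0.034, 1.111, -0.067], TCP at [0.236, 0.632, 0.207] pointing down, gripper open.
Joint ranges: [-2.85, 2.85], [-0.5, 2.14], [-1.23, 1.37], [0.21, 2.46], [-1.02, 4.16], [0.16, 2.05], [-2.73, 2.73]. Speed limits (rad/s): [1.89, 1.89, 2.39, 2.39, 3.01, 3.01, 3.01].

INTERFACE

Orientations are given as a unit quaternion [w, x, y, z].
In Python, from bench import telemetry, cams, order gives the robot as it stands.
- The arm moves only by the tool drive_tool, never from a script. Its argument "increments" is one flat list of numbers, 6 for each row, row after row: the shift along the tool's x, y, z in cm, then the turn, a rotation vector about the tool's x, y, z in degrees. In form: [dx, dy, dz, ax, ay, az, dx, dy, dz, ax, ay, az, ...]. A call has 1 to 12 rows; each row shifts and turns the commanded pose from where the row before left it, along the tool's axes as they then stand; what a row does not reach is not made up. A row lasts 1/12 s, in which the tool goes at most 41.7 mm and 7.16 degrees, less where a joint would pass 70% of its speed; a pose out of reach is approached as far as the arm can. A call with a gripper value outside its range is refused whole. "fingers" is the opening, from 0 (shut) to 1 (fully open), set as the call begins (left out, the last holds). The fingers move at their own pace and stop on an object; "force" is the grip in N (left out, the last holds). Time passes only in rows, so rows that do not move let the fingers close. It gives the time, the measured TCP pose, the force and the opening at its end, in the units of the state.
- telemetry.state(): the state, without advancing time (a new reading comes with each control period).
- cams.get_image(name): name is "side" or "top"; returns the picture (400x640x3 uint8, red, green, blue); there is no depth.
- cams.get_calibration(name): a dict with "K" (3x3 intrinsics, pixels), "R" (3x3) and "t" (3): a world point X has camera coordinates R X + t. Camera axes: x right, y down, z forward; pixel columns grow to the right and rows downward; lengths in m; the calibration is good to about 2 mm. A picture is of the moment at which its call begins. get_calibration takes no time and is no camera call.
- order.job_done(): hands the job in, once; it reports no verdict.
Trained networks look in the newest picture that a camera, given by its name, has taken for a name from the list of things; names that differ only in an ending like _2 or _b are one class to them, and where a whole thing is asked for, a point or a joint stands for the part that bears it (a point fixed in the world has none). Each returns a list of dicts, best first, with "conf" (0 to 1); they miss things now and then, are a little off and sometimes report something else, mostly with a low value. They report only what shows in the picture. A call takes as long as a camera call. They do not tell look-alikes from the thing itself.
- cams.recognise(camera, query): "rect" ([left, top, width, height] in pixels, round what is visible of it).
- cams.tip_of(camera, query): "position" ([row, column] in pixels: a listed point, or the origin of a listed thing).
The state is a dict: "time": time; "qpos": joint angles; "joint_vel": joint speeds; "effort": joint torques, N m; "ee_pos": TCP position; "tool_rot": TCP orientation; "ft_force": force on the tool from outside, world axes, zero at the start; "moment": the same for the moment, N m; "width": finger opening in m.
Only numpy, scipy, OpenCV 4.12 (cv2) and the standard library are available. Lean on these libraries where they do the work, as an engineer would, in place of code of your own. Each camera call takes 0.05 s, during which the arm holds its last target. There are 200 camera calls.

## Working session

There is one attempt and no reset: what is moved stays moved. The work goes in short steps, Python scripts to look and compute and a tool call to move; the robot and the scene stay as the last step left them, time stands still between calls to the robot, and variables do not carry over. Pictures are saved under pics/ and viewed, about 8 in all and at most 12, crops included, and the job is handed in when it is done.

Besides the shell and the picture viewer there is one more tool, called as a command line: name --argument value ..., lists and objects as JSON in quotes. drive_tool: Moves the arm, as the interface text tells. Its arguments: {"type":"object","properties":{"increments":{"type":"array","items":{"type":"number"}},"fingers":{"type":"number"},"force":{"type":"number"}},"required":["increments"]}

```bash
mkdir -p pics; ls; cat > h.py <<'E'
import numpy as np, cv2
from bench import telemetry, cams, order
def proj(cam,X):
    c=cams.get_calibration(cam);p=np.array(c["K"])@(np.array(c["R"])@np.array(X,float)+np.array(c["t"]));return p[:2]/p[2]
def back(cam,col,row,z):
    c=cams.get_calibration(cam);K,R,t=[np.array(c[k]) for k in "KRt"]
    d=R.T@np.linalg.inv(K)@[col,row,1];o=-R.T@t
    return o+d*(z-o[2])/d[2]
def save(cam,name):
    im=cams.get_image(cam);cv2.imwrite(f"pics/{name}.png",im[:,:,::-1]);return im
E
python3 - <<'E'
from h import *
for c in("top","side"):
    save(c,c+"0")
    k=cams.get_calibration(c);R=np.array(k["R"]);print(c,"cam at",(-R.T@np.array(k["t"])).round(3),"fwd",R[2].round(2),"f",k["K"][0][0])
for q in("box_a","box_a_bar","box_a_back","rail","spool_1","glue","spray","tin","jar"):
    for c in("top","side"):
        zz={"box_a_bar":.05,"box_a_back":.035}.get(q,0)
        print(q,c,[(round(d["conf"],2),np.round(d["position"]).astype(int).tolist(),back(c,d["position"][1],d["position"][0],zz)[:2].round(3).tolist()) for d in cams.tip_of(c,q)])
s=telemetry.state();print(s["time"],s["ee_pos"],s["tool_rot"],s["ft_force"],s["width"])
E
```

```text
pics
top cam at [0.384 0.033 1.294] fwd [ 0.14  0.   -0.99] f 406.3391123987071
side cam at [-0.144 -0.827  1.063] fwd [ 0.45  0.57 -0.69] f 491.0061173046757
box_a top [(0.95, [208, 409], [0.563, -0.229]), (0.72, [164, 245], [0.7, 0.302]), (0.69, [211, 349], [0.549, -0.037]), (0.21, [177, 415], [0.664, -0.251])]
box_a side [(0.89, [148, 304], [0.686, 0.314]), (0.67, [221, 339], [0.552, -0.04]), (0.65, [188, 308], [0.568, 0.137]), (0.65, [264, 385], [0.546, -0.248])]
box_a_bar top [(0.59, [171, 289], [0.666, 0.154])]
box_a_bar side [(0.66, [166, 325], [0.643, 0.144])]
box_a_back top [(0.71, [224, 291], [0.502, 0.145])]
box_a_back side [(0.77, [186, 291], [0.508, 0.148])]
rail top [(0.97, [257, 346], [0.402, -0.029]), (0.34, [228, 347], [0.495, -0.033])]
rail side [(0.71, [243, 297], [0.398, -0.036]), (0.64, [222, 338], [0.546, -0.043]), (0.54, [299, 465], [0.629, -0.465]), (0.29, [199, 362], [0.674, -0.01])]
spool_1 top [(0.42, [225, 320], [0.504, 0.055]), (0.26, [172, 291], [0.674, 0.153])]
spool_1 side [(0.56, [211, 309], [0.507, 0.049])]
glue top [(0.49, [220, 376], [0.522, -0.124])]
glue side [(0.61, [246, 350], [0.511, -0.14])]
spray top [(0.68, [239, 468], [0.468, -0.417])]
spray side [(0.86, [325, 411], [0.462, -0.433])]
tin top [(0.85, [207, 197], [0.553, 0.451]), (0.6, [225, 292], [0.503, 0.146]), (0.29, [208, 292], [0.556, 0.145])]
tin side [(0.67, [197, 362], [0.679, -0.005]), (0.66, [240, 283], [0.374, -0.002]), (0.62, [146, 248], [0.536, 0.451])]
jar top [(0.7, [184, 477], [0.645, -0.451])]
jar side [(0.91, [296, 464], [0.635, -0.457])]
1.0 [0.23578454 0.63243601 0.20651657] [ 0.58079864 -0.40330589  0.58082315  0.40331349] [-0.24896758 -0.13885403  0.65854228] 0.0854056646240609
```

```bash
python3 - <<'E'
import cv2
a=cv2.imread("pics/top0.png")[120:290,160:520];cv2.imwrite("pics/topc.png",cv2.resize(a,None,fx=2.2,fy=2.2,interpolation=cv2.INTER_CUBIC))
a=cv2.imread("pics/side0.png")[90:360,180:520];cv2.imwrite("pics/sidec.png",cv2.resize(a,None,fx=2.2,fy=2.2,interpolation=cv2.INTER_CUBIC))
E
```

```text
(no output)
```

View pics/topc.png

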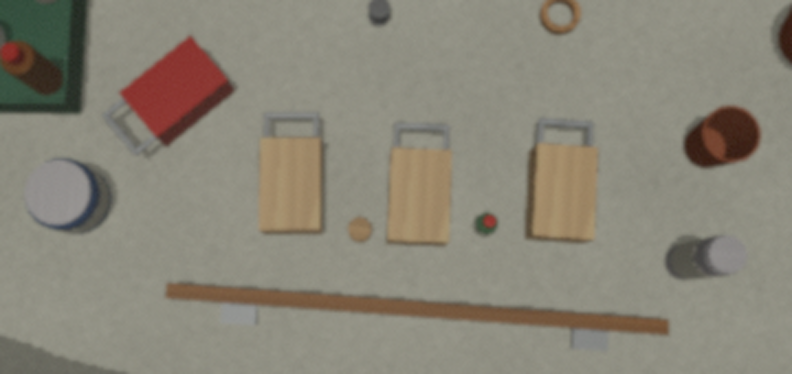

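View pics/sidec.png

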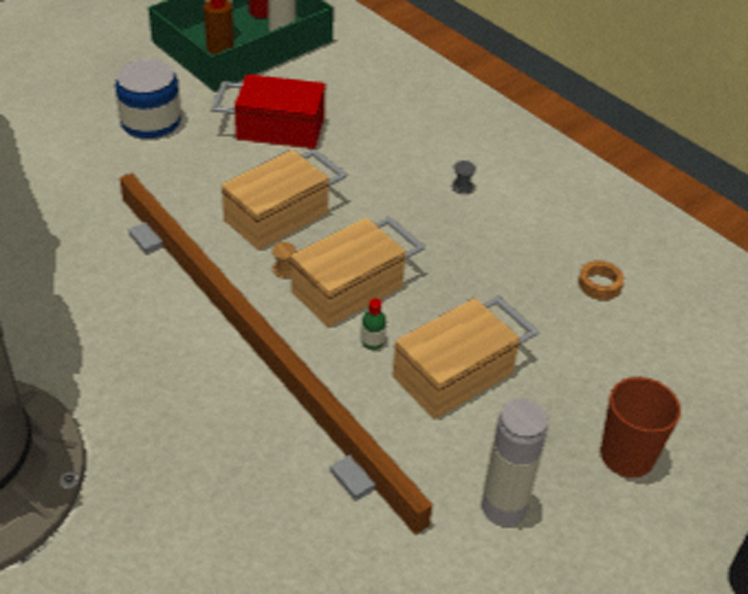

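The crops show three wooden boxes at top-crop (291,185), (419,195) and (563,192), with handles at the upper, far side. The rail runs from (167,290) to (667,326). The red look-alike is at top left, and the spool (360,229) and glue (486,223) stand between the boxes. Next I'll measure box and rail poses from the colour outlines.

```bash
cat >> h.py <<'E'
def bp(cam,pts,z): return np.array([back(cam,p[0],p[1],z)[:2] for p in pts],np.float32)
def boxes(im,show=False):
    hsv=cv2.cvtColor(im,cv2.COLOR_RGB2HSV);m=cv2.inRange(hsv,(8,70,135),(25,255,255))
    m[:120]=0;m[290:]=0;out=[]
    for c in cv2.findContours(m,cv2.RETR_EXTERNAL,cv2.CHAIN_APPROX_NONE)[0]:
        if cv2.contourArea(c)<500: continue
        P=bp("top",c[:,0,:],.07);(cx,cy),(w,h),_=r=cv2.minAreaRect(P)
        b=cv2.boxPoints(r);e=[b[1]-b[0],b[2]-b[1]];e=max(e,key=np.linalg.norm)
        if e[0]>0:e=-e
        out.append((cx,cy,np.arctan2(e[1],e[0])%(2*np.pi)-np.pi,sorted((w,h))))
    return sorted(out,key=lambda o:-o[1]),m
E
python3 - <<'E'
from h import *
from scipy.spatial.transform import Rotation as Ro
im=cv2.imread("pics/top0.png")[:,:,::-1].copy()
B,m=boxes(im)
for x,y,a,s in B:
    print("box",round(x,4),round(y,4),"ang from -x",round(a,4),np.round(s,4),"bar",np.round([x+.1*np.cos(a),y+.1*np.sin(a)],4))
hsv=cv2.cvtColor(im,cv2.COLOR_RGB2HSV);r=cv2.inRange(hsv,(4,90,60),(16,255,255));r[:245]=0;r[275:]=0
top=[];bot=[]
for c in range(245,458,4):
    y=np.flatnonzero(r[:,c])
    if len(y)>2: top.append((c,y.min()-.5));bot.append((c,y.max()+.5))
for n,P in(("front",top),("rear",bot)):
    W=bp("top",P,.045);f=np.polyfit(W[:,1],W[:,0],1);print(n,"x=%.4f%+.4f y"%(f[1],f[0]),"res",np.std(W[:,0]-np.polyval(f,W[:,1])).round(4),len(P))
q=telemetry.state()["tool_rot"];print(Ro.from_quat([*q[1:],q[0]]).as_matrix().round(3))
E
```

```text
box 0.5617 0.1417 ang from -x 0.0333 [0.082  0.1267] bar [0.6616 0.1451]
box 0.5497 -0.0373 ang from -x -0.0258 [0.0829 0.1285] bar [ 0.6497 -0.0399]
box 0.5585 -0.2386 ang from -x -0.0576 [0.0832 0.1288] bar [ 0.6583 -0.2444]
front x=0.4052+0.0549 y res 0.0009 54
rear x=0.3870+0.0555 y res 0.0009 54
[[-0.    -0.937  0.349]
 [-0.     0.349  0.937]
 [-1.     0.    -0.   ]]
```

drive_tool --increments '[0, -3.16, -1.71, 0, 0, 0, 0, -3.16, -1.71, 0, 0, 0, 0, -3.16, -1.71, 0, 0, 0, 0, -3.16, -1.71, 0, 0, 0, 0, -3.16, -1.71, 0, 0, 0, 0, -3.16, -1.71, 0, 0, 0, 0, -3.16, -1.71, 0, 0, 0, 0, -3.16, -1.71, 0, 0, 0, 0, -3.16, -1.71, 0, 0, 0, 0, -3.16, -1.71, 0, 0, 0, 0, -3.16, -1.71, 0, 0, 0, 0, -3.16, -1.71, 0, 0, 0]' --fingers 0.28

```text
time: 2.0
ee_pos: [0.5204, 0.3062, 0.2068]
tool_rot: [0.581, -0.403, 0.581, 0.403]
ft_force: [0.3, 1.9, -0.5]
width: 0.024
```

drive_tool --increments '[0, -3.16, -1.71, 0, 0, 0, 0, -3.16, -1.71, 0, 0, 0, 0, -3.16, -1.71, 0, 0, 0, 0, -3.16, -1.71, 0, 0, 0, 0, -3.16, -1.71, 0, 0, 0, 0, -3.16, -1.71, 0, 0, 0, 0, 0, 0, 6.77, 0, 0, 0, 0, 0, 6.77, 0, 0, 0, 0, 0, 6.77, 0, 0, 0, 0, 0, 6.77, 0, 0, 0, 0, 0, 6.77, 0, 0, 0, 0, 0, 6.77, 0, 0]'

```text
time: 3.0
ee_pos: [0.6612, 0.1453, 0.2065]
tool_rot: [0.685, -0.175, 0.685, 0.175]
ft_force: [-0.1, -0.6, -1.0]
width: 0.0243
```

drive_tool --increments '[1, 0, 0, 6.77, 0, 0, 1, 0, 0, 6.77, 0, 0, 1, 0, 0, 6.77, 0, 0, 1, 0, 0, 6.77, 0, 0, 1, 0, 0, 0, 0, 0, 1, 0, 0, 0, 0, 0, 1, 0, 0, 0, 0, 0, 0, 0, 0, 0, 0, 0]'

```text
time: 3.67
ee_pos: [0.6601, 0.1453, 0.1343]
tool_rot: [0.706, -0.013, 0.708, 0.012]
ft_force: [-0.2, -0.4, 0.6]
width: 0.0238
```

```bash
cat >> h.py <<'E'
from scipy.spatial.transform import Rotation as Ro
def delta(x,y,z,yaw):
    s=telemetry.state();q=s["tool_rot"];M=Ro.from_quat([*q[1:],q[0]]).as_matrix()
    d=M.T@(np.array([x,y,z])-s["ee_pos"])*100
    T=np.array([[0,-np.sin(yaw),np.cos(yaw)],[0,np.cos(yaw),np.sin(yaw)],[-1,0,0]])
    T[:,1]=np.cross(T[:,2],T[:,0])
    print("t",s["time"],"pos",np.round(s["ee_pos"],4),"F",np.round(s["ft_force"],2),"| cm",d.round(2),"deg",np.degrees(Ro.from_matrix(M.T@T).as_rotvec()).round(2))
def crop(cam,name,X,w=60,k=6):
    im=save(cam,name);c,r=proj(cam,X).astype(int);a=im[max(r-w//2,0):r+w//2,max(c-w//2,0):c+w//2,::-1]
    cv2.imwrite(f"pics/{name}.png",cv2.resize(a,None,fx=k,fy=k,interpolation=cv2.INTER_CUBIC));return im
E
python3 - <<'E'
from h import *
im=crop("side","s1",[.66,.145,.09],90,5)
delta(.6616,.1451,.031,.0333)
# bar from pics/top0: gray handle darkest/brightest segments per column in world at z=.05
im=cv2.imread("pics/top0.png")[:,:,::-1]
for (x,y,a) in((.6616,.1451,.0333),(.6497,-.0399,-.0258),(.6583,-.2444,-.0576)):
    u=np.array([np.cos(a),np.sin(a)]);v=np.array([-u[1],u[0]])
    s=np.arange(-.03,.031,.002)
    prof=[np.mean([cv2.getRectSubPix(im.astype(np.float32)[:,:,2].copy(),(1,1),tuple(map(float,proj("top",[*(np.array([x,y])+ds*u+l*v),.05]))))[0,0] for l in np.linspace(-.025,.025,11)]) for ds in s]
    print([f"{int(a*1000)}:{int(b)}" for a,b in zip(s,prof)])
E
```

```text
t 3.7167 pos [0.6607 0.1452 0.1355] F [ 0.3  -0.2   0.01] | cm [ 1.044e+01 -1.000e-02  1.100e-01] deg [ 0.07 -0.09  0.02]
['-30:106', '-27:114', '-25:120', '-23:124', '-21:125', '-19:126', '-17:126', '-15:126', '-13:125', '-11:123', '-9:117', '-7:108', '-5:102', '-3:102', '-1:111', '0:121', '2:130', '4:129', '6:128', '8:128', '10:129', '12:130', '14:131', '16:131', '18:131', '20:130', '22:130', '24:131', '26:131', '28:131', '30:131']
['-30:119', '-27:125', '-25:129', '-23:131', '-21:132', '-19:132', '-17:131', '-15:130', '-13:128', '-11:123', '-9:113', '-7:105', '-5:100', '-3:104', '-1:113', '0:122', '2:125', '4:124', '6:124', '8:127', '10:129', '12:130', '14:130', '16:130', '18:130', '20:130', '22:130', '24:130', '26:130', '28:130', '30:130']
['-30:116', '-27:123', '-25:128', '-23:130', '-21:131', '-19:131', '-17:131', '-15:130', '-13:127', '-11:121', '-9:111', '-7:103', '-5:98', '-3:102', '-1:111', '0:119', '2:123', '4:123', '6:124', '8:127', '10:129', '12:131', '14:131', '16:131', '18:130', '20:130', '22:131', '24:131', '26:131', '28:131', '30:131']
```

View pics/s1.png

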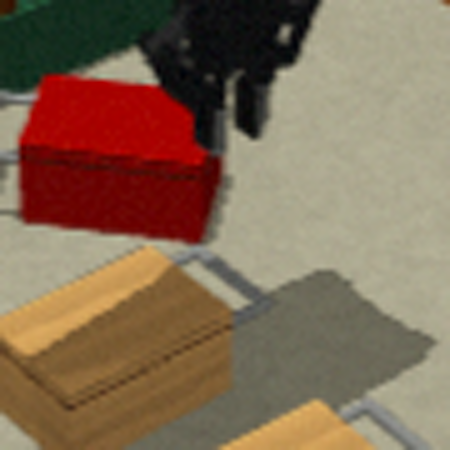

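The side crop shows the fingers above handle A, square to the bar. The profiles put the bar about 4 mm nearer than my estimate. I'll aim 3 mm nearer and descend.

drive_tool --increments '[1, 0, -0.1, 0, 0, 0, 1, 0, -0.1, 0, 0, 0, 1, 0, 0, 0, 0, 0, 1, 0, 0, 0, 0, 0, 1, 0, 0, 0, 0, 0, 1, 0, 0, 0, 0, 0, 1, 0, 0, 0, 0, 0, 0, 0, 0, 0, 0, 0]'

```text
time: 4.38
ee_pos: [0.6581, 0.1451, 0.064]
tool_rot: [0.706, -0.012, 0.708, 0.011]
ft_force: [-0.3, 0.0, 0.4]
width: 0.0237
```

drive_tool --increments '[0.7, 0, 0, 0, 0, 0, 0.7, 0, 0, 0, 0, 0, 0.7, 0, 0, 0, 0, 0, 0.7, 0, 0, 0, 0, 0, 0.6, 0, 0, 0, 0, 0, 0, 0, 0, 0, 0, 0, 0, 0, 0, 0, 0, 0]'

```text
time: 4.97
ee_pos: [0.659, 0.1451, 0.0322]
tool_rot: [0.707, -0.011, 0.707, 0.011]
ft_force: [-0.7, 0.3, 0.6]
width: 0.0237
```

```bash
python3 - <<'E'
from h import *
crop("side","s2",[.65,.145,.05],80,6)
delta(.6586,.1451,.031,.0333)
E
```

```text
t 5.0167 pos [0.6593 0.1452 0.0325] F [ 0.92  0.24 -0.17] | cm [ 0.15 -0.01 -0.07] deg [-0.06  0.    0.01]
```

View pics/s2.png

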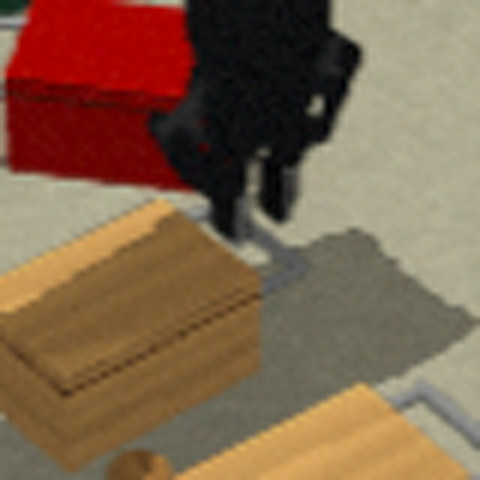

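Handle A is between the fingers. I'll close gently, then lift 12 mm along the arc.

drive_tool --increments '[0, 0, 0, 0, 0, 0, 0, 0, 0, 0, 0, 0, 0, 0, 0, 0, 0, 0, 0, 0, 0, 0, 0, 0, 0, 0, 0, 0, 0, 0, 0, 0, 0, 0, 0, 0]' --fingers 0 --force 25

```text
time: 5.52
ee_pos: [0.6592, 0.1453, 0.0326]
tool_rot: [0.707, -0.011, 0.707, 0.011]
ft_force: [0.2, -0.6, 0.6]
width: -0.0002
```

```bash
cat >> h.py <<'E'
def force(n=8):
    F=[]
    for _ in range(n): cams.get_image("top");s=telemetry.state();F.append([*s["ft_force"],*s["moment"]])
    print("t",s["time"],"pos",np.round(s["ee_pos"],4),"F,M",np.mean(F,0).round(2),"sd",np.std(F,0).round(2)[:3],"w",round(s["width"],4))
E
python3 -c "
from h import *
force()"
```

```text
t 5.9167 pos [0.6592 0.1453 0.0325] F,M [-0.09 -0.03 -0.19 -0.01  0.01 -0.01] sd [0.54 0.22 0.23] w 0.0001
```

drive_tool --increments '[-0.2, 0, -0.06, 0, 0, 0, -0.2, 0, -0.06, 0, 0, 0, -0.2, 0, -0.06, 0, 0, 0, -0.2, 0, -0.06, 0, 0, 0, -0.2, 0, -0.06, 0, 0, 0, -0.2, 0, -0.06, 0, 0, 0, 0, 0, 0, 0, 0, 0, 0, 0, 0, 0, 0, 0, 0, 0, 0, 0, 0, 0]'

```text
time: 6.67
ee_pos: [0.6556, 0.1452, 0.0445]
tool_rot: [0.707, -0.011, 0.707, 0.011]
ft_force: [-0.8, 0.0, 0.6]
width: -0.0002
```

```bash
python3 -c "
from h import *
force()"
```

```text
t 7.0667 pos [0.6556 0.1451 0.0444] F,M [ 0.19 -0.16 -0.03  0.01  0.02  0.  ] sd [0.46 0.3  0.23] w 0.0002
```

The width is 0, so the fingers shut on nothing. Looking from both cameras.

```bash
python3 - <<'E'
from h import *
A=crop("side","s3",[.65,.145,.05],60,6);B=crop("top","t3",[.65,.145,.05],60,6)
a=cv2.imread("pics/s3.png");b=cv2.imread("pics/t3.png");cv2.imwrite("pics/st3.png",np.hstack([a,b]))
E
```

```text
(no output)
```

View pics/st3.png

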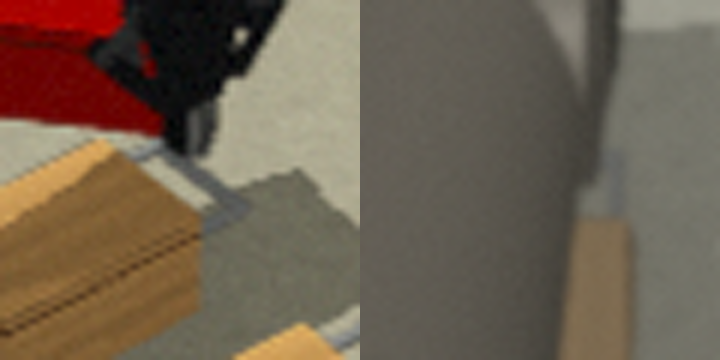

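```bash
python3 - <<'E'
from h import *
c0,r0=proj("side",[.65,.145,.05]).astype(int)-30
print("side tcp proj crop",(proj("side",telemetry.state()["ee_pos"])-[c0,r0])*6, "bar est corners", [((proj("side",[x,y,.05])-[c0,r0])*6).round() for x,y in((.6616,.18),(.6616,.11),(.645,.11))])
for p in((160,150),(250,210)): print("bar corner back",back("side",c0+p[0]/6,r0+p[1]/6,.05))
# box A lit-edge check: top corners expected
for x,y in((.6266,.186),(.6294,.101),(.4968,.097)): print(((proj("side",[x,y,.07])-[c0,r0])*6).round())
k,l=proj("top",[.65,.145,.05]).astype(int)-30
print("top bar corner",back("top",k+(622-360)/6,l+150/6,.05), "top tcp",(proj("top",telemetry.state()["ee_pos"])-[k,l])*6+[360,0],"box corner",back("top",k+(630-360)/6,l+218/6,.07))
E
```

```text
side tcp proj crop [188.71544862 184.55547742] bar est corners [array([158., 141.]), array([238., 205.]), array([214., 217.])]
bar corner back [0.65759323 0.17312402 0.05      ]
bar corner back [0.66386825 0.10265643 0.05      ]
[101. 131.]
[203. 208.]
[  5. 313.]
top bar corner [0.66725029 0.10515977 0.05      ] top tcp [545.66205478 172.86708651] box corner [0.62726281 0.09904567 0.07      ]
```

```bash
python3 - <<'E'
from h import *
def cc(X,C,w,k): return ((proj("side",X)-proj("side",C).astype(int)+w//2)*k).round().tolist()
print("s1 tcp",cc([.6607,.1452,.1355],[.66,.145,.09],90,5),"pads open z+",[cc([.6607+d,.1452,.1355+h],[.66,.145,.09],90,5) for d in(-.012,.012) for h in (0,.01)])
print("s2 tcp",cc([.6593,.1452,.0325],[.65,.145,.05],80,6),[cc([.6593+d,.1452,.0325+h],[.65,.145,.05],80,6) for d in(-.012,.012) for h in (0,.01)])
print("s2 bar",[cc([.6586,y,.05],[.65,.145,.05],80,6) for y in(.18,.145,.11)])
for c in ("side","top"):
  for q in ("box_a_bar","box_a"):
    cams.get_image(c);print(c,q,[(round(d["conf"],2),back(c,d["position"][1],d["position"][0],.05 if "bar" in q else 0)[:2].round(3).tolist()) for d in cams.tip_of(c,q)])
a=cv2.imread("pics/side0.png");C=proj("side",[.64,.145,.05]).astype(int);w=30
b=cv2.resize(a[C[1]-w:C[1]+w,C[0]-w:C[0]+w],None,fx=8,fy=8,interpolation=cv2.INTER_CUBIC)
for X in([.6586,.18,.05],[.6586,.11,.05],[.6266,.186,.07],[.6294,.101,.07]):
    p=(proj("side",X)-C+w)*8;cv2.circle(b,tuple(p.astype(int).tolist()),4,(0,0,255),1)
cv2.imwrite("pics/s0c.png",b)
E
```

```text
s1 tcp [231.0, 169.0] pads open z+ [[216.0, 175.0], [216.0, 163.0], [245.0, 162.0], [246.0, 149.0]]
s2 tcp [254.0, 259.0] [[236.0, 267.0], [237.0, 253.0], [270.0, 250.0], [271.0, 236.0]]
s2 bar [[214.0, 203.0], [253.0, 235.0], [294.0, 267.0]]
side box_a_bar [(0.61, [0.653, 0.132])]
side box_a [(0.91, [0.546, -0.242]), (0.89, [0.568, 0.147]), (0.68, [0.689, 0.303])]
top box_a_bar [(0.82, [0.669, 0.143])]
top box_a [(0.94, [0.551, -0.04]), (0.92, [0.561, -0.232]), (0.74, [0.698, 0.305]), (0.62, [0.552, 0.14])]
```

View pics/s0c.png

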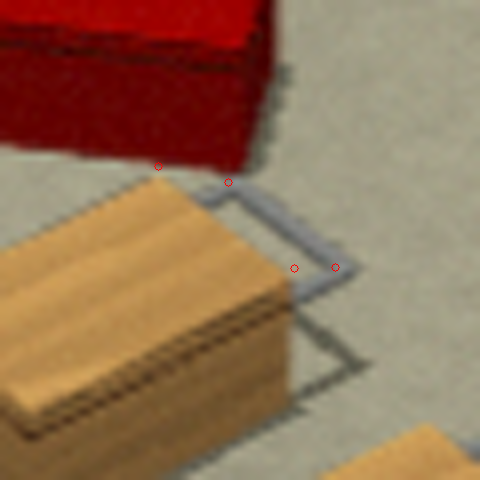

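The circles predicted from my estimate lie within about 2 px of the real bar corners in this crop. The fingertips, though, appear about 5 px (~20 mm) higher than the reported TCP, so they closed above the bar. I'll reopen and go 20 mm deeper; even if the reported TCP is right, the tips stay clear of the table.

drive_tool --increments '[-0.3, 0, 0.2, 0, 0, 0, -0.3, 0, 0.2, 0, 0, 0, 0, 0, 0, 0, 0, 0, 0, 0, 0, 0, 0, 0, 0, 0, 0, 0, 0, 0, 0.6, 0, 0, 0, 0, 0, 0.6, 0, 0, 0, 0, 0, 0.6, 0, 0, 0, 0, 0, 0, 0, 0, 0, 0, 0]' --fingers 0.28

```text
time: 8.32
ee_pos: [0.6586, 0.1451, 0.0307]
tool_rot: [0.706, -0.012, 0.708, 0.011]
ft_force: [-0.1, -0.8, -0.2]
width: 0.024
```

drive_tool --increments '[0.6, 0, 0, 0, 0, 0, 0.6, 0, 0, 0, 0, 0, 0.6, 0, 0, 0, 0, 0, 0.4, 0, 0, 0, 0, 0, 0, 0, 0, 0, 0, 0, 0, 0, 0, 0, 0, 0]'

```text
time: 8.82
ee_pos: [0.6595, 0.1452, 0.0102]
tool_rot: [0.707, -0.011, 0.707, 0.011]
ft_force: [0.7, -0.3, -0.5]
width: 0.0242
```

drive_tool --increments '[0, 0, 0, 0, 0, 0, 0, 0, 0, 0, 0, 0, 0, 0, 0, 0, 0, 0, 0, 0, 0, 0, 0, 0, 0, 0, 0, 0, 0, 0]' --fingers 0 --force 25

```text
time: 9.23
ee_pos: [0.6601, 0.1454, 0.0109]
tool_rot: [0.707, -0.011, 0.707, 0.012]
ft_force: [3.8, 0.4, 0.7]
width: 0.0088
```

Gripped: the width reads 8.8 mm. Baseline force, then lift.

```bash
python3 -c "
from h import *
force(6)"
```

```text
t 9.5333 pos [0.6601 0.1454 0.0108] F,M [ 4.15  0.69  1.53  0.1  -0.88 -0.11] sd [0.57 0.24 1.17] w 0.0089
```

drive_tool --increments '[-0.2, 0, -0.06, 0, 0, 0, -0.2, 0, -0.06, 0, 0, 0, -0.2, 0, -0.06, 0, 0, 0, -0.2, 0, -0.06, 0, 0, 0, -0.2, 0, -0.06, 0, 0, 0, -0.2, 0, -0.06, 0, 0, 0, 0, 0, 0, 0, 0, 0, 0, 0, 0, 0, 0, 0, 0, 0, 0, 0, 0, 0]'

```text
time: 10.28
ee_pos: [0.6555, 0.1451, 0.0222]
tool_rot: [0.707, -0.012, 0.707, 0.011]
ft_force: [-2.3, 0.2, -4.6]
width: 0.0089
```

```bash
python3 -c "
from h import *
force(8);crop('side','s4',[.6,.145,.05],90,5)"
```

```text
t 10.6833 pos [0.656  0.1452 0.0225] F,M [-1.94  0.59 -4.07  0.11  0.32 -0.08] sd [0.34 0.33 0.33] w 0.0089
```

View pics/s4.png

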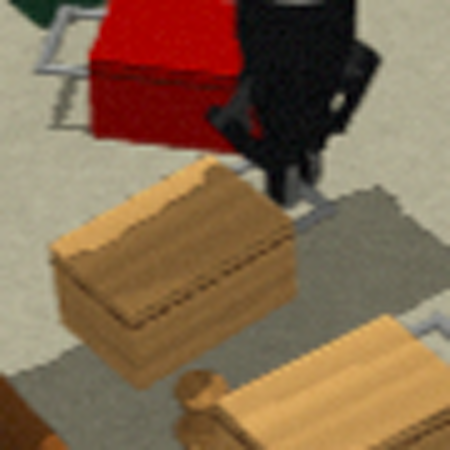

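The side crop shows box A's handle end raised with its near edge on the table, and the spool and box B untouched. Lift Fz is about 4.1 N with 1.9 N of outward push. Corrected, that is about 3.4 N straight up, so A is the heavy box. I'll set it down, then slide it with a 5° turn to square it to the rail.

drive_tool --increments '[0.2, 0, 0.05, 0, 0, 0, 0.2, 0, 0.05, 0, 0, 0, 0.2, 0, 0.05, 0, 0, 0, 0.2, 0, 0.05, 0, 0, 0, 0.2, 0, 0.05, 0, 0, 0, 0.2, 0, 0.05, 0, 0, 0, 0, 0, 0, 0, 0, 0, 0, 0, 0, 0, 0, 0]'

```text
time: 11.4
ee_pos: [0.6598, 0.1454, 0.0108]
tool_rot: [0.708, -0.011, 0.707, 0.012]
ft_force: [5.5, 1.7, 0.4]
width: 0.0087
```

drive_tool --increments '[0, 0, -0.4, 1, 0, 0, 0, 0, -0.4, 1, 0, 0, 0, 0, -0.4, 1, 0, 0, 0, 0, -0.4, 1, 0, 0, 0, 0, -0.4, 1, 0, 0, 0, 0, -0.4, 0, 0, 0, 0, 0, -0.4, 0, 0, 0, 0, 0, -0.4, 0, 0, 0, 0, 0, -0.4, 0, 0, 0, 0, 0, -0.4, 0, 0, 0, 0, 0, 0, 0, 0, 0, 0, 0, 0, 0, 0, 0]'

```text
time: 12.4
ee_pos: [0.619, 0.1463, 0.0108]
tool_rot: [0.707, 0.019, 0.707, -0.019]
ft_force: [-1.3, -0.8, 7.2]
width: 0.0091
```

```bash
python3 - <<'E'
from h import *
force(3)
im=cams.get_image("top")
B,m=boxes(im)
for x,y,a,s in B: print("box",round(x,4),round(y,4),round(a,4),np.round(s,4))
q=telemetry.state()["tool_rot"];z=Ro.from_quat([*q[1:],q[0]]).as_matrix()[:,2];print("tool z ang",np.arctan2(z[1],z[0]).round(4))
E
```

```text
t 12.55 pos [0.619  0.1463 0.0107] F,M [-1.79 -0.86  8.4  -0.13  0.34  0.05] sd [0.38 0.58 0.09] w 0.0088
box 0.5492 -0.0374 -0.0293 [0.0825 0.1291]
box 0.5576 -0.2383 -0.0601 [0.0837 0.1284]
tool z ang -0.0549
```

The tool is pressing down 8 N on the bar, so I'll ease up 1 mm and keep sliding.

drive_tool --increments '[-0.1, 0, 0, 0, 0, 0, 0, 0, -0.4, 0, 0, 0, 0, 0, -0.4, 0, 0, 0, 0, 0, -0.4, 0, 0, 0, 0, 0, -0.4, 0, 0, 0, 0, 0, -0.4, 0, 0, 0, 0, 0, -0.4, 0, 0, 0, 0, 0, -0.4, 0, 0, 0, 0, 0, -0.4, 0, 0, 0, 0, 0, 0, 0, 0, 0]'

```text
time: 13.43
ee_pos: [0.5859, 0.1483, 0.0114]
tool_rot: [0.706, 0.019, 0.707, -0.019]
ft_force: [-1.4, 0.5, -2.7]
width: 0.0088
```

drive_tool --increments '[0, 0, -0.2, 0, 0, 0, 0, 0, -0.2, 0, 0, 0, 0, 0, 0, 0, 0, 0]'

```text
time: 13.68
ee_pos: [0.5829, 0.1484, 0.0115]
tool_rot: [0.707, 0.019, 0.707, -0.019]
ft_force: [2.0, 0.1, -2.1]
width: 0.0091
```

```bash
python3 - <<'E'
from h import *
force(3);crop("side","s5",[.5,.145,.03],100,5)
E
```

```text
t 13.8333 pos [0.5829 0.1484 0.0114] F,M [ 1.38  0.37 -2.66 -0.02 -0.33 -0.  ] sd [0.26 0.18 0.72] w 0.0089
```

View pics/s5.png

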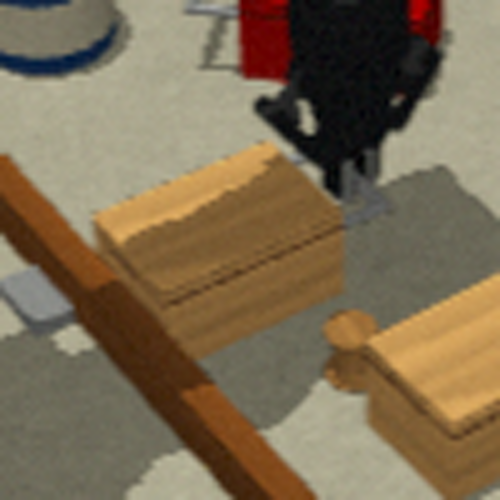

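The crop shows the box square and close to the rail, with the spool and box B clear of it. I'll push on slowly until contact force shows.

drive_tool --increments '[0.05, 0, -0.15, 0, 0, 0, 0, 0, -0.15, 0, 0, 0, 0, 0, 0, 0, 0, 0]'

```text
time: 14.13
ee_pos: [0.5799, 0.1485, 0.011]
tool_rot: [0.707, 0.019, 0.707, -0.019]
ft_force: [2.8, -0.1, -2.2]
width: 0.0089
```

drive_tool --increments '[0, 0, -0.15, 0, 0, 0, 0, 0, -0.15, 0, 0, 0, 0, 0, 0, 0, 0, 0]'

```text
time: 14.38
ee_pos: [0.5796, 0.1488, 0.0119]
tool_rot: [0.709, 0.02, 0.705, -0.019]
ft_force: [13.3, -0.4, -3.0]
width: 0.0089
```

Contact: 13 N at x=0.5796, where the geometry puts the rail. I'll relax the push, settle down 1 mm, and release.

drive_tool --increments '[0.1, 0, 0.1, 0, 0, 0, 0, 0, 0.05, 0, 0, 0, 0, 0, 0, 0, 0, 0]'

```text
time: 14.63
ee_pos: [0.5796, 0.1487, 0.0108]
tool_rot: [0.707, 0.02, 0.706, -0.019]
ft_force: [5.1, 0.2, 6.1]
width: 0.0087
```

drive_tool --increments '[0, 0, 0, 0, 0, 0, 0, 0, 0, 0, 0, 0, 0, 0, 0, 0, 0, 0, 0, 0, 0, 0, 0, 0]' --fingers 0.28

```text
time: 14.97
ee_pos: [0.5781, 0.1487, 0.0098]
tool_rot: [0.707, 0.019, 0.707, -0.019]
ft_force: [1.5, 0.0, -0.0]
width: 0.0241
```

drive_tool --increments '[-0.6, 0, 0, 0, 0, 0, -0.6, 0, 0, 0, 0, 0, -0.8, 0, 0, 0, 0, 0, -1, 0, 0, 0, 0, 0, -1.5, 0, 0, 0, 0, 0, -2, 0, 0, 0, 0, 0, -2.5, 0, 0, 0, 0, 0, -2.5, 0, 0, 0, 0, 0, -2.5, 0, 0, 0, 0, 0, -2.5, 0, 0, 0, 0, 0, 0, 0, 2, 0, 0, 0, 0, 0, 0, 0, 0, 0]'

```text
time: 15.97
ee_pos: [0.6015, 0.1479, 0.1779]
tool_rot: [0.708, 0.02, 0.705, -0.019]
ft_force: [-0.8, -0.2, -0.5]
width: 0.0237
```

drive_tool --increments '[0, 0, 3, 0, 0, 0, 0, 2, 3, 0, 0, 0, 0, 3, 2, 0, 0, 0, 0, 3, 0, 0, 0, 0, 0, 3, 0, 0, 0, 0, 0, 3, 0, 0, 0, 0, 0, 3, 0, 0, 0, 0, 0, 3, 0, 0, 0, 0, 0, 3, 0, 0, 0, 0, 0, 3, 0, 0, 0, 0, 0, 3, 0, 0, 0, 0, 0, 0, 0, 0, 0, 0]'

```text
time: 16.97
ee_pos: [0.6918, 0.4404, 0.1741]
tool_rot: [0.706, 0.018, 0.707, -0.016]
ft_force: [-1.5, 2.7, -0.9]
width: 0.0237
```

```bash
python3 - <<'E'
from h import *
force(4)
im=save("top","t6");B,m=boxes(im)
for x,y,a,s in B: print("box",round(x,4),round(y,4),round(a,4),np.round(s,4),"gap",round(((x-.065*np.cos(a))-(.4052+.0549*(y-.065*np.sin(a)))),4),"skew",round(a+.0549,4))
s=save("side","s6")
cv2.imwrite("pics/f6.png",np.vstack([im[110:300,130:530,::-1],s[70:350,150:550,::-1]]))
E
```

```text
t 17.1667 pos [0.6945 0.4315 0.1752] F,M [ 0.33 -0.58  0.16 -0.02 -0.    0.01] sd [0.13 0.67 0.42] w 0.0242
box 0.4759 0.1533 -0.0511 [0.0856 0.1344] gap -0.0029 skew 0.0038
box 0.5491 -0.0375 -0.0258 [0.0825 0.129 ] gap 0.0809 skew 0.0291
box 0.558 -0.2384 -0.0601 [0.0837 0.1293] gap 0.1008 skew -0.0052
```

View pics/f6.png

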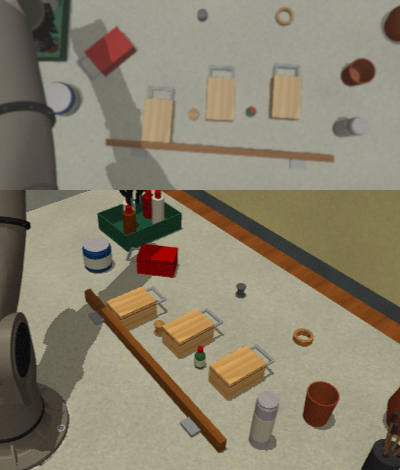

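Box A's far end measures 0.543, so its plain end is at 0.413 against the rail's 0.4135, with 0.004 rad skew. The other boxes and bystanders are in place. The gripper hangs close to the tray's bottles, so I'll back it off and hand in.

drive_tool --increments '[-2, 0, 0, 0, 0, 0, -2, -2, 0, 0, 0, 0, -2, -2, 0, 0, 0, 0, 0, -2, 0, 0, 0, 0, 0, -1, 0, 0, 0, 0, 0, 0, 0, 0, 0, 0, 0, 0, 0, 0, 0, 0, 0, 0, 0, 0, 0, 0]'

```text
time: 17.93
ee_pos: [0.6899, 0.3641, 0.2341]
tool_rot: [0.706, 0.019, 0.707, -0.019]
ft_force: [0.7, -0.1, -0.2]
width: 0.0241
```

```bash
python3 - <<'E'
from h import *
force(3);print(order.job_done())
E
```

```text
t 18.0833 pos [0.6901 0.364  0.2342] F,M [-0.39  0.2  -0.17 -0.01 -0.    0.04] sd [0.31 0.05 0.64] w 0.0238
the job is handed in; nothing more can be done
None
```

I found the heavy box, slid its plain end flush against the rail, and handed the job in at 18.1 s; no verdict is reported. It was box A, the left one by the tin (the lettering is mine, since the recognisers don't tell the three apart).

**Weighing:** I lifted its handle end about 12 mm (roughly 0.07 rad) for well over 0.2 s and set it down again. The lift took about 4.1 N with 1.9 N of outward push, which corrects to about 3.4 N straight up, inside the heavy range. I did not lift the other two boxes.

**Placing:** I slid box A to the rail with a 5° turn to square it, felt 13 N of contact, then released it. In the last top view its plain end is within about 1–3 mm of the rail face, with about 0.004 rad of skew.

**Everything else:** The two light boxes are within about 1 mm of where they began and 81 and 101 mm short of the rail. The listed bystanders look unmoved in the last pictures, and the wrist force was near zero at hand-in.

**What failed or disagreed:**
- **First grasp:** it closed on nothing, because the fingertips look about 20 mm higher in the pictures than the reported tool position. Going 20 mm deeper worked.
- **Box A's measured length:** its outline in the last top view came out at 134 mm because it merged with the rail's colour. I checked the gap from its handle end instead.
- **Downward press:** the tool pressed down on the bar with about 8 N for part of the slide, and I eased it off.

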